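# Free the stuck bud from the drying board

### The arm

A 7-joint arm with a two-finger parallel gripper is mounted at the origin on the work surface. World frame = base frame: x ahead of the robot, y to its left, z up, the work surface at z = 0. Lengths are in m, angles in rad, forces in N, time in s.
With the tool pointing down it reaches from about 0.425 to 1.025 m from the base axis. Payload 9.4 kg.
Tool frame: the origin (TCP) lies midway between the tips of the shut fingers; the grasp point (between the pads) lies bot.grasp_offset behind it (bot.grasp_offset is the distance from the TCP to the grasp point, in m); z points along the fingers, y is the direction in which the jaws open and shut (so a half turn about z gives the same grasp; the last joint's range is limited). The gripper opens to 93 mm and grips with 3 to 60 N. Pads are 15 mm wide; open, the fingers measure 128 mm over their backs; the gripper's body (75 mm by 188 mm) begins 65 mm behind the grasp point.
Start: joints at [-1.427, 0.599, -0.003, 1.599, 0.002, 0.943, -0.08], TCP at [0.159, 0.707, 0.219] pointing down, gripper open.
Joint ranges: [-2.57, 2.57], [-0.35, 1.97], [-1.29, 1.29], [0.11, 2.56], [-1.05, 4.19], [0.11, 1.86], [-2.63, 2.63]. Speed limits (rad/s): [2.22, 2.22, 3.01, 3.01, 3.14, 3.14, 3.14].

### API

Orientations are given as [roll, pitch, yaw] about the fixed x, y, z axes, in that order (R = Rz(yaw) Ry(pitch) Rx(roll)).
In Python, from workcell import bot gives the robot as it stands.
- The arm moves only by the tool jog_arm, never from a script. Its argument "increments" is a list of rows, each an object of numbers: "tx", "ty", "tz": the shift along the world's x, y, z in cm; "rx", "ry", "rz": the turn, a rotation vector about the world's x, y, z in rad; "hand": the closure, from 0 (fully open) to 1 (shut). A call has exactly 10 rows; each row is the pose to reach, as a shift and turn from the pose measured when the call began; what a row does not reach only later rows make up. A row lasts 1/12 s, in which the tool goes at most 41.7 mm and 7.16 degrees, less where a joint would pass 70% of its speed; a pose out of reach is approached as far as the arm can. A call with a gripper value outside its range is refused whole. The fingers move at their own pace and stop on an object; the grip force is fixed at half the most. Time passes only in rows, so rows that repeat a pose let the fingers close, or fill a call up. It gives the time, the measured TCP pose, the force and the opening at its end, in the units of the state.
- bot.get_obs(): the state, without advancing time (a new reading comes with each control period).
- bot.camera(name): name is "side" or "top" or "wrist"; returns a dict with "pixels" (384x512x3 uint8, blue, green, red), "depth" (384x512 float32, m along the optical axis (not along the pixel's ray), 0 where there is no reading), "fovy" (degrees; the focal length in pixels is half the picture's height over the tangent of half this angle, whatever the lens; pixels are square), "cx", "cy" (the principal point, pixels), "k1" (the pictures are not rectified: a ray, as slopes to the right and down, at radius r is drawn at 1 + k1 r^2 times it, then the intrinsics apply), "world_to_cam" (4x4, takes a point from world to camera coordinates). Camera axes: x right, y down, z forward; pixel columns grow to the right and rows downward; lengths in m; the calibration is good to about 2 mm. A picture is of the moment at which its call begins.
- bot.close_job(): hands the job in, once; it reports no verdict.
The state is a dict: "t": time; "q": joint angles; "qvel": joint speeds; "joint_efforts": joint torques, N m; "eef_pos": TCP position; "tool_rot": TCP orientation; "force": force on the tool from outside, world axes, zero at the start; "moment": the same for the moment, N m; "width": finger opening in m.
Only numpy, scipy, OpenCV 4.12 (cv2) and the standard library are available. Lean on these libraries where they do the work, as an engineer would, in place of code of your own. Each camera call takes 0.05 s, during which the arm holds its last target. There are 200 camera calls.

### The job

Take the slim white bud finial out of the middle of the crowded drying board and stand it upright, set down gently and not dropped, beside the other buds in their compartment of the sorting tray. Dried primer has stuck it on its peg, so work it loose: do not lift or shove the board, and leave its neighbours and the things around it where they are.

Things in the scene. Friction and masses are not known exactly. Their poses are not given: they have to be found in the camera images.
- bud: The one slim casting on the drying board: a fluted bud finial in raw white, 54 mm tall, 60 g, on the middle peg. Flat foot 28 mm across on which it stands steadily, straight round sides 30 mm across from 14 to 38 mm above the foot, then a pointed top. Origin: centre of its foot's underside, z up its axis. A blind socket 20 mm deep in the foot fits over the 15 mm peg and is stuck on it.
- bud_grip (a point): The place to grip the bud: on its axis, 28 mm above its foot, in the middle of its straight round sides, 30 mm thick there. A hard casting: a firm grip of 60 N does no harm. Axes as the bud's.
- bud_seat (a point): Top of the middle peg's shoulder, where the bud's foot rests, 56 mm above the board's underside; axes as the board's. Dried primer binds the bud on the whole 15 mm of the split peg above: a straight pull lifts the whole board. Turned to and fro some 0.3 rad each way at about 1 rad/s, it creeps up under a light pull of 2 to 6 N, 1 to 3 mm a swing; pulled harder, the board turns or lifts.
- board: Drying board: a loose beech block 180 x 180 x 44 mm, weighing 10 to 13 N, plus 3 N of neighbours. Origin: centre of its underside, z up. 3 x 3 places 46 mm apart along its x and y, the bud's in the middle. Wooden pegs 9 mm thick reach 15 mm above 12 mm shoulders; feet of castings sit 56 mm above the bench. Six pegs carry neighbours; the two places on either side of the bud along y are empty.
- gap_a (a point): The empty place next to the bud towards the board's +y, 46 mm from the bud, on the board's top face 44 mm above its underside; its peg has been taken out. With gap_b on the opposite side this is the only way down for the two fingers; turned up to 0.35 rad off this line they still clear the neighbours.
- gap_b (a point): The other empty place, next to the bud towards the board's -y, 46 mm from the bud, on the board's top face.
- cone1: A pine-cone finial, 40 mm across and 56 mm tall, scaly, narrowing to the top; raw white casting, 50 g, sitting loosely on one of the drying board's outer pegs beside the bud. Origin: centre of its foot's underside, z up. A neighbour, to be left alone.
- ball1: A ball finial, 39 mm across and 57 mm tall, a smooth ball on a foot with a small tip; raw white casting, 50 g, sitting loosely on one of the drying board's outer pegs beside the bud. Origin: centre of its foot's underside, z up. A neighbour, to be left alone.
- crown1: A coronet, 39 mm across and 53 mm tall, flaring upwards to a rim with eight beads; raw white casting, 50 g, sitting loosely on one of the drying board's outer pegs beside the bud. Origin: centre of its foot's underside, z up. A neighbour, to be left alone.
- ball2: A ball finial, 39 mm across and 57 mm tall, a smooth ball on a foot with a small tip; raw white casting, 50 g, sitting loosely on one of the drying board's outer pegs beside the bud. Origin: centre of its foot's underside, z up. A neighbour, to be left alone.
- crown2: A coronet, 39 mm across and 53 mm tall, flaring upwards to a rim with eight beads; raw white casting, 50 g, sitting loosely on one of the drying board's outer pegs beside the bud. Origin: centre of its foot's underside, z up. A neighbour, to be left alone.
- cone2: A pine-cone finial, 40 mm across and 56 mm tall, scaly, narrowing to the top; raw white casting, 50 g, sitting loosely on one of the drying board's outer pegs beside the bud. Origin: centre of its foot's underside, z up. A neighbour, to be left alone.
- tray: Sorting tray of plywood fixed to the bench, 270 x 270 mm, walls 6 mm thick and 40 mm high, with 2 x 2 compartments 126 mm square inside, floor 6 mm above the bench. Origin: centre of its underside; walls run along its x and y. Each compartment holds stock of one shape; which is where varies.
- bud_stock: The stock of finished buds, three of the same slim shape, 54 mm tall, standing fixed in a row along the +x wall of their compartment, 43 mm from its centre. Origin: centre of that compartment's floor, z up, axes along the tray's. The rest of this compartment is free.
- bud_space (a point): Middle of the free part of the buds' compartment, on its floor: 20 mm towards -x from the compartment's centre, 43 mm from the -x wall, 48 mm from the near side of the row of buds, 63 mm from the walls along y. Axes as the tray's.
- cone_stock: Stock of pine-cone castings, 58 mm tall at most, fixed in another compartment of the tray. Origin: centre of that compartment's floor.
- ball_stock: Stock of ball castings, 58 mm tall at most, fixed in another compartment of the tray. Origin: centre of that compartment's floor.
- crown_stock: Stock of coronet castings, 58 mm tall at most, fixed in another compartment of the tray. Origin: centre of that compartment's floor.
- primer_jar: Bystander: closed jar of primer, 64 mm across, 85 mm tall, loose on the bench. Origin: centre of its underside.
- flat_brush: Bystander: a flat brush lying on the bench, handle towards its own -x. Origin under its middle.
- palette_knife: Bystander: a flat spatula lying on the bench, handle towards its own -x. Origin under its middle.

How it is judged:
By the outcome, as a careful person would: the job done as asked, in the order asked, and still so for the second after the job is handed in, with the robot touching nothing.
It also fails if it takes over 64 s, if anything falls off the work surface, if the arm or the gripper's body presses on something with over 40 N, if the wrist force passes 120 N, or if a joint passes its speed limit or range.

## Working session

There is one attempt and no reset: what is moved stays moved. The work goes in short steps, Python scripts to look and compute and a tool call to move; the robot and the scene stay as the last step left them, time stands still between calls to the robot, and variables do not carry over. Pictures are saved under pics/ and viewed, about 8 in all and at most 12, crops included, and the job is handed in when it is done.

Besides the shell and the picture viewer there is one more tool, called as name([rows], argument=value, ...), one row to a line, values as JSON. jog_arm: Moves the arm, as the interface text tells. Its arguments: {"type":"object","properties":{"increments":{"type":"array","items":{"type":"object","properties":{"tx":{"type":"number"},"ty":{"type":"number"},"tz":{"type":"number"},"rx":{"type":"number"},"ry":{"type":"number"},"rz":{"type":"number"},"hand":{"type":"number"}}}}},"required":["increments"]}

```bash
mkdir -p pics
cat > h.py <<'E'
import numpy as np, cv2
from workcell import bot
def K(c):
    f=c["pixels"].shape[0]/2/np.tan(np.radians(c["fovy"])/2)
    return f
def rays(c,uv):
    f=K(c); uv=np.atleast_2d(uv).astype(float)
    d=(uv-[c["cx"],c["cy"]])/f; s=d.copy()
    for _ in range(20): s=d/(1+c["k1"]*(s**2).sum(1,keepdims=True))
    return np.c_[s,np.ones(len(s))]
def onplane(c,uv,z):
    T=np.linalg.inv(c["world_to_cam"]); r=rays(c,uv)@T[:3,:3].T; o=T[:3,3]
    return o+r*((z-o[2])/r[:,2])[:,None]
def cloud(c):
    h,w=c["depth"].shape; u,v=np.meshgrid(np.arange(w),np.arange(h))
    p=rays(c,np.c_[u.ravel(),v.ravel()])*c["depth"].reshape(-1,1)
    T=np.linalg.inv(c["world_to_cam"]); return (p@T[:3,:3].T+T[:3,3]).reshape(h,w,3)
E
python3 - <<'E'
from h import *
import pickle
o=bot.get_obs();print(o,bot.grasp_offset)
cs={n:bot.camera(n) for n in("top","side")}
pickle.dump(cs,open("c0.pkl","wb"))
for n,c in cs.items(): print(n,c["fovy"],c["k1"],np.linalg.inv(c["world_to_cam"])[:3,3]); 
cv2.imwrite("pics/top.png",cs["top"]["pixels"]); cv2.imwrite("pics/side.png",cs["side"]["pixels"])
E
```

```text
{'t': 0.0, 'q': array([-1.42671511,  0.60011014, -0.00253349,  1.60014968,  0.00178448,
        0.94291454, -0.07977368]), 'qvel': array([-3.30755648e-05, -7.75140793e-04, -1.68646334e-03,  1.35698849e-03,
       -1.74327418e-03, -2.01126582e-04, -7.52015995e-05]), 'joint_efforts': array([-8.19541128e-04, -7.65075517e+01,  1.49700455e+00, -2.52335966e+01,
       -5.24371339e-02,  1.72681577e-02,  1.48898193e-04]), 'eef_pos': array([0.15867916, 0.70690177, 0.21776387]), 'tool_rot': array([-3.14001915e+00,  1.37562608e-04,  2.92087921e+00]), 'force': array([-0.02357655, -0.00360045,  0.043516  ]), 'moment': array([ 0.04996204,  0.01368337, -0.01892009]), 'width': 0.09278884416892909} 0.0188
top 57.67150367390953 -0.049747943853029296 [ 0.48242287 -0.00596347  1.43683269]
side 45.3860159888265 -0.035665734120545745 [-0.04831401 -1.13052217  0.88974442]
```

View pics/top.png

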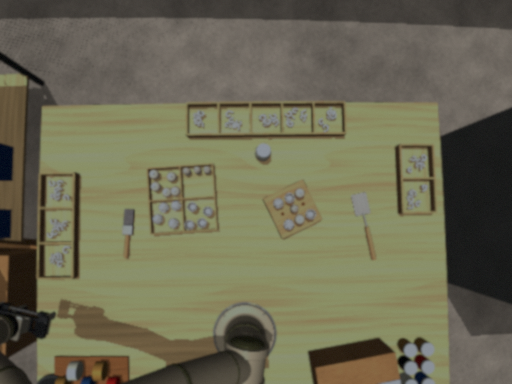

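View pics/side.png

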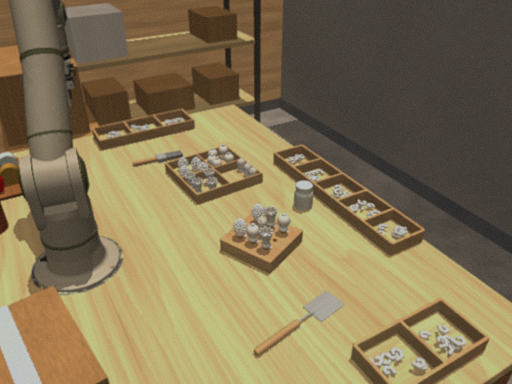

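The top view shows the board at about (292,208), rotated, and the tray at about (183,199). The upper-right compartment, with a row of three, looks like the buds' one. Next I'll measure both using depth and enlarged crops.

Run:
```python
from h import *
import pickle
cs=pickle.load(open("c0.pkl","rb"));c=cs["top"]
P=cloud(c)
def rect(u0,u1,v0,v1,zl,zh):
    m=np.zeros(P.shape[:2],bool);m[v0:v1,u0:u1]=1
    m&=(P[...,2]>zl)&(P[...,2]<zh)
    q=P[m]; r=cv2.minAreaRect((q[:,:2]*1000).astype(np.float32)); print(len(q),r,cv2.boxPoints(r).round(0).tolist(),np.percentile(q[:,2],[5,50,95]).round(3))
rect(255,330,170,245,.03,.055)
rect(255,330,170,245,.025,.07)
rect(140,225,155,243,.025,.05)
# edges/board tops
m=(P[...,2]>.085); m[:165]=0;m[245:]=0;m[:,:255]=0;m[:,330:]=0
n,l,s,ce=cv2.connectedComponentsWithStats(m.astype(np.uint8))
for i in range(1,n): print(s[i,4],ce[i].round(1),P[l==i].mean(0).round(3))
a=cv2.resize(c["pixels"][172:246,255:330],None,fx=8,fy=8,interpolation=3)[:,:]
b=cv2.resize(cs["side"]["pixels"][195:275,215:310],None,fx=6,fy=6,interpolation=3)
cv2.imwrite("pics/a.png",a)
t=cv2.resize(c["pixels"][158:242,142:225],None,fx=4,fy=4,interpolation=3)
H=np.zeros((600,800,3),np.uint8)
a4=cv2.resize(a,(400,395));H[:395,:400]=a4;H[:336,400:732]=t
s4=cv2.resize(cs["side"]["pixels"][195:275,215:310],None,fx=2.5,fy=2.5);H[395:595,:237]=s4
t4=cv2.resize(cs["side"]["pixels"][140:205,160:270],None,fx=3.6,fy=3.6);H[340:340+234,400:796]=t4
cv2.imwrite("pics/crops.png",H)
```

```text
1467 ((501.8930969238281, -197.8359832763672), (180.6810302734375, 181.4759521484375), 24.688383102416992) [[382.0, -153.0], [458.0, -318.0], [622.0, -243.0], [546.0, -78.0]] [0.039 0.044 0.049]
1475 ((501.8723449707031, -197.79473876953125), (180.7216339111328, 181.4420623779297), 24.733327865600586) [[382.0, -153.0], [458.0, -318.0], [622.0, -242.0], [546.0, -78.0]] [0.039 0.044 0.049]
1402 ((549.6465454101562, 246.07330322265625), (270.6522521972656, 268.7499694824219), 3.397830009460449) [[407.0, 372.0], [423.0, 104.0], [693.0, 120.0], [677.0, 388.0]] [0.03  0.04  0.049]
1 [281. 171.] [ 0.482 -0.006  1.437]
1 [318. 170.] [ 0.482 -0.006  1.437]
1 [268. 173.] [ 0.482 -0.006  1.437]
1 [284. 176.] [ 0.482 -0.006  1.437]
1 [259. 181.] [ 0.482 -0.006  1.437]
1 [273. 184.] [ 0.482 -0.006  1.437]
79 [299.1 192.6] [ 0.562 -0.215  0.118]
1 [264. 190.] [ 0.482 -0.006  1.437]
78 [288.9 197.5] [ 0.544 -0.176  0.115]
1 [261. 198.] [ 0.482 -0.006  1.437]
80 [277.8 202.9] [ 0.524 -0.135  0.097]
51 [293.6 208.4] [ 0.502 -0.191  0.127]
1 [317. 205.] [ 0.482 -0.006  1.437]
80 [310.5 213.9] [ 0.48  -0.26   0.099]
77 [298.9 219.3] [ 0.46  -0.215  0.1  ]
82 [288.2 224.4] [ 0.442 -0.169  0.131]
1 [256. 226.] [ 0.482 -0.006  1.437]
1 [261. 228.] [ 0.482 -0.006  1.437]
1 [272. 229.] [ 0.482 -0.006  1.437]
1 [307. 232.] [ 0.482 -0.006  1.437]
1 [266. 238.] [ 0.482 -0.006  1.437]
1 [329. 241.] [ 0.482 -0.006  1.437]Traceback (most recent call last):
  File "<stdin>", line 22, in <module>
ValueError: could not broadcast input array from shape (200,238,3) into shape (200,237,3)
```

Run:
```python
from h import *
import pickle
cs=pickle.load(open("c0.pkl","rb"));c=cs["top"]
f=lambda im,w,h:cv2.resize(im,(w,h),interpolation=cv2.INTER_CUBIC)
a=f(c["pixels"][172:246,255:330],400,395);t=f(c["pixels"][158:242,142:225],400,400)
s=f(cs["side"]["pixels"][195:275,215:310],237,200);u=f(cs["side"]["pixels"][140:205,160:270],338,200)
H=np.zeros((600,800,3),np.uint8);H[:395,:400]=a;H[:400,400:]=t;H[400:,:237]=s;H[400:,400:738]=u
cv2.imwrite("pics/crops.png",H)
print(onplane(c,[[293.6,208.4]],.1), [onplane(c,[p],.085)[0].round(3) for p in [(200,181),(283+5,197)]])
```

```text
[[ 0.50215081 -0.19527117  0.1       ]] [array([0.614, 0.165, 0.085]), array([ 0.547, -0.177,  0.085])]
```

View pics/crops.png

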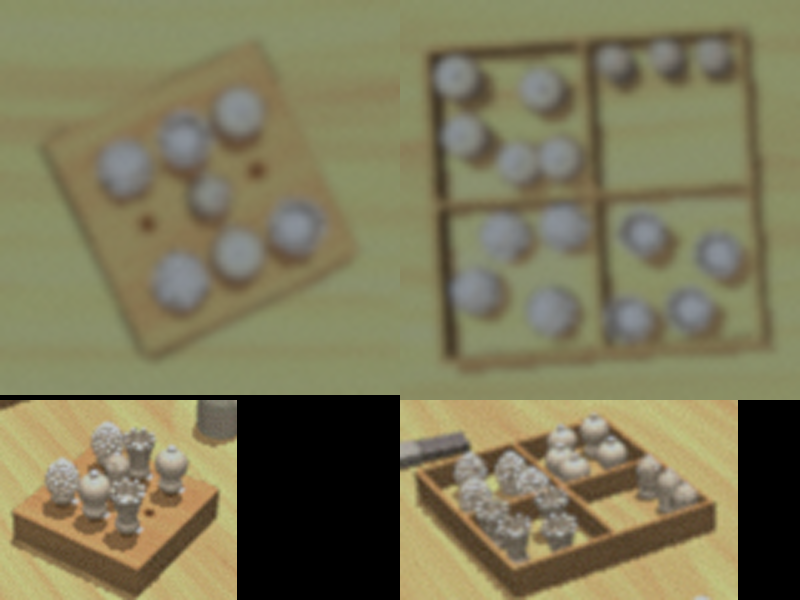

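jog_arm([
  {"tx": 3, "ty": -2.5, "tz": 0.5, "rz": -0.1},
  {"tx": 6, "ty": -5, "tz": 1, "rz": -0.2},
  {"tx": 9, "ty": -7.5, "tz": 1.5, "rz": -0.3},
  {"tx": 12, "ty": -10, "tz": 2, "rz": -0.4},
  {"tx": 15, "ty": -13, "tz": 2.5, "rz": -0.5},
  {"tx": 18, "ty": -16, "tz": 3, "rz": -0.6},
  {"tx": 21, "ty": -19, "tz": 3.5, "rz": -0.7},
  {"tx": 24, "ty": -22, "tz": 4, "rz": -0.8},
  {"tx": 26, "ty": -25, "tz": 4.5, "rz": -0.9},
  {"tx": 28, "ty": -28, "tz": 5, "rz": -1.0},
])

```text
schema error: expected keys tx, ty, tz, rx, ry, rz, hand
```

The crops confirm it. On the board (left) the bud is at (208,195), with the two empty peg holes at (147,224) and (257,170) on either side along the jaw line. In the tray (right) the buds' compartment is the upper-right one, with its row along the far (+x) wall. I'm starting the approach.

jog_arm([
  {"tx": 3, "ty": -2.5, "tz": 0.5, "rx": 0, "ry": 0, "rz": -0.1, "hand": 0},
  {"tx": 6, "ty": -5, "tz": 1, "rx": 0, "ry": 0, "rz": -0.2, "hand": 0},
  {"tx": 9, "ty": -7.5, "tz": 1.5, "rx": 0, "ry": 0, "rz": -0.3, "hand": 0},
  {"tx": 12, "ty": -10, "tz": 2, "rx": 0, "ry": 0, "rz": -0.4, "hand": 0},
  {"tx": 15, "ty": -13, "tz": 2.5, "rx": 0, "ry": 0, "rz": -0.5, "hand": 0},
  {"tx": 18, "ty": -16, "tz": 3, "rx": 0, "ry": 0, "rz": -0.6, "hand": 0},
  {"tx": 21, "ty": -19, "tz": 3.5, "rx": 0, "ry": 0, "rz": -0.7, "hand": 0},
  {"tx": 24, "ty": -22, "tz": 4, "rx": 0, "ry": 0, "rz": -0.8, "hand": 0},
  {"tx": 26, "ty": -25, "tz": 4.5, "rx": 0, "ry": 0, "rz": -0.9, "hand": 0},
  {"tx": 28, "ty": -28, "tz": 5, "rx": 0, "ry": 0, "rz": -1.0, "hand": 0},
])

```text
t: 0.93
eef_pos: [0.4403, 0.4245, 0.2679]
tool_rot: [-3.14, 0.001, 1.915]
force: [0.0, -0.7, -0.0]
width: 0.0927
```

jog_arm([
  {"tx": 1, "ty": -3.5, "tz": 0, "rx": 0, "ry": 0, "rz": -0.1, "hand": 0},
  {"tx": 2, "ty": -7, "tz": 0, "rx": 0, "ry": 0, "rz": -0.2, "hand": 0},
  {"tx": 3, "ty": -10.5, "tz": 0, "rx": 0, "ry": 0, "rz": -0.3, "hand": 0},
  {"tx": 4, "ty": -14, "tz": 0, "rx": 0, "ry": 0, "rz": -0.4, "hand": 0},
  {"tx": 5, "ty": -17.5, "tz": 0, "rx": 0, "ry": 0, "rz": -0.5, "hand": 0},
  {"tx": 6, "ty": -21, "tz": 0, "rx": 0, "ry": 0, "rz": -0.6, "hand": 0},
  {"tx": 7, "ty": -24.5, "tz": 0, "rx": 0, "ry": 0, "rz": -0.7, "hand": 0},
  {"tx": 8, "ty": -28, "tz": 0, "rx": 0, "ry": 0, "rz": -0.8, "hand": 0},
  {"tx": 8, "ty": -31.5, "tz": 0, "rx": 0, "ry": 0, "rz": -0.9, "hand": 0},
  {"tx": 8, "ty": -35, "tz": 0, "rx": 0, "ry": 0, "rz": -1.0, "hand": 0},
])

```text
t: 1.77
eef_pos: [0.5204, 0.0727, 0.2678]
tool_rot: [-3.14, 0.001, 0.909]
force: [0.3, -1.0, 0.2]
width: 0.0928
```

jog_arm([
  {"tx": -0.2, "ty": -3, "tz": 0, "rx": 0, "ry": 0, "rz": -0.06, "hand": 0},
  {"tx": -0.4, "ty": -6.5, "tz": 0, "rx": 0, "ry": 0, "rz": -0.12, "hand": 0},
  {"tx": -0.6, "ty": -10, "tz": 0, "rx": 0, "ry": 0, "rz": -0.18, "hand": 0},
  {"tx": -0.8, "ty": -13.5, "tz": 0, "rx": 0, "ry": 0, "rz": -0.24, "hand": 0},
  {"tx": -1, "ty": -17, "tz": 0, "rx": 0, "ry": 0, "rz": -0.3, "hand": 0},
  {"tx": -1.2, "ty": -20, "tz": 0, "rx": 0, "ry": 0, "rz": -0.36, "hand": 0},
  {"tx": -1.4, "ty": -23, "tz": 0, "rx": 0, "ry": 0, "rz": -0.42, "hand": 0},
  {"tx": -1.6, "ty": -25, "tz": 0, "rx": 0, "ry": 0, "rz": -0.478, "hand": 0},
  {"tx": -1.8, "ty": -27, "tz": 0, "rx": 0, "ry": 0, "rz": -0.478, "hand": 0},
  {"tx": -1.8, "ty": -27, "tz": 0, "rx": 0, "ry": 0, "rz": -0.478, "hand": 0},
])

```text
t: 2.6
eef_pos: [0.5013, -0.2013, 0.268]
tool_rot: [3.141, 0.002, 0.426]
force: [-0.5, 0.3, -0.7]
width: 0.0929
```

Run:
```python
from h import *
import pickle
o=bot.get_obs();print(o["eef_pos"],o["tool_rot"],o["q"].round(2),o["force"])
c=bot.camera("wrist");pickle.dump(c,open("w1.pkl","wb"))
print(np.linalg.inv(c["world_to_cam"]).round(3),c["fovy"])
im=c["pixels"].copy()
def proj(p):
    q=c["world_to_cam"]@np.r_[p,1];s=q[:2]/q[2];s=s*(1+c["k1"]*(s@s));return (s*K(c)+[c["cx"],c["cy"]])
for p in [(.502,-.198,.11),(.502-.0192,-.198+.0418,.044),(.502+.0192,-.198-.0418,.044)]:
    cv2.drawMarker(im,tuple(proj(np.array(p)).astype(int).tolist()),(0,0,255),0,12)
cv2.imwrite("pics/w1.png",im)
```

```text
[ 0.50130113 -0.20130215  0.26802962] [3.14104880e+00 1.60271930e-03 4.26330789e-01] [-0.27  0.4   0.77  2.   -0.35  0.88 -0.46] [-0.49050492  0.30034687 -0.74306613]
[[ 0.413 -0.878 -0.242  0.566]
 [-0.911 -0.398 -0.111 -0.171]
 [ 0.001  0.266 -0.964  0.433]
 [ 0.     0.     0.     1.   ]] 65.65761132045876
```

View pics/w1.png

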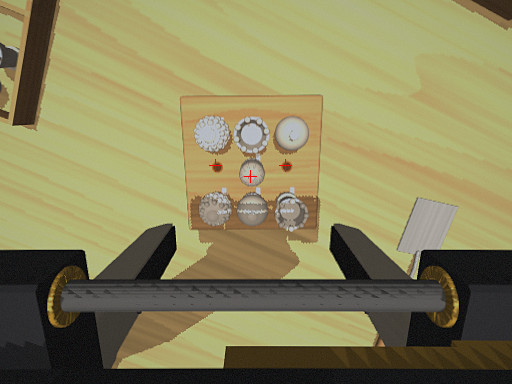

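The wrist view shows the bud at (252,173) between the holes at (217,166) and (286,166), and the predicted marks agree. I'll refine the position from the hole and bud centroids.

Run:
```python
from h import *
import pickle
c=pickle.load(open("w1.pkl","rb"));im=c["pixels"].astype(int)
P=cloud(c)
g=im.sum(2)
pts=[]
for u0,v0 in((217,167),(286,167)):
    w=g[v0-10:v0+11,u0-10:u0+11]; m=w<np.median(w)*.6
    n,l,s,ce=cv2.connectedComponentsWithStats(m.astype(np.uint8)); i=1+np.argmax(s[1:,4]); uv=ce[i]+[u0-10,v0-10]
    p=onplane(c,[uv],.044)[0];pts.append(p);print(s[i],uv,p.round(4))
a,b=np.array(pts);print("mid",(a+b)/2,"dist",np.linalg.norm(a-b),"ang",np.arctan2(*(a-b)[1::-1]))
m=(P[...,2]>.06)&(P[...,2]<.125)
m[:,:236]=0;m[:,269:]=0;m[:157]=0;m[188:]=0
q=P[m];print(len(q),q.mean(0),q.min(0),q.max(0))
hi=q[q[:,2]>.1];print(len(hi),hi.mean(0),q[:,2].max())
sm=(P[...,2]>.036)&(P[...,2]<.05); sm[:90]=0;sm[240:]=0;sm[:,:175]=0;sm[:,330:]=0
r=cv2.minAreaRect((P[sm][:,:2]*1000).astype(np.float32));print(r)
```

```text
[ 6  6  9  9 57] [216.87719298 166.92982456] [ 0.4819 -0.1583  0.044 ]
[ 7  5  8  9 57] [286.43859649 166.1754386 ] [ 0.5209 -0.2418  0.044 ]
mid [ 0.50141659 -0.20004037  0.044     ] dist 0.09210878051437346 ang 2.007269285133307
565 [ 0.50412634 -0.19896995  0.0981791 ] [ 0.48650177 -0.21455569  0.06033151] [ 0.515889   -0.1853468   0.11143905]
296 [ 0.50186194 -0.19987158  0.1043962 ] 0.11143904935658838
((501.4674987792969, -200.130126953125), (180.6024932861328, 180.2518768310547), 24.72263526916504)
```

jog_arm([
  {"tx": 0, "ty": 0.13, "tz": -2, "rx": 0, "ry": 0, "rz": 0.008, "hand": 0},
  {"tx": 0, "ty": 0.13, "tz": -5, "rx": 0, "ry": 0, "rz": 0.008, "hand": 0},
  {"tx": 0, "ty": 0.13, "tz": -8, "rx": 0, "ry": 0, "rz": 0.008, "hand": 0},
  {"tx": 0, "ty": 0.13, "tz": -11, "rx": 0, "ry": 0, "rz": 0.008, "hand": 0},
  {"tx": 0, "ty": 0.13, "tz": -13, "rx": 0, "ry": 0, "rz": 0.008, "hand": 0},
  {"tx": 0, "ty": 0.13, "tz": -14, "rx": 0, "ry": 0, "rz": 0.008, "hand": 0},
  {"tx": 0, "ty": 0.13, "tz": -14, "rx": 0, "ry": 0, "rz": 0.008, "hand": 0},
  {"tx": 0, "ty": 0.13, "tz": -14, "rx": 0, "ry": 0, "rz": 0.008, "hand": 0},
  {"tx": 0, "ty": 0.13, "tz": -14, "rx": 0, "ry": 0, "rz": 0.008, "hand": 0},
  {"tx": 0, "ty": 0.13, "tz": -14, "rx": 0, "ry": 0, "rz": 0.008, "hand": 0},
])

```text
t: 3.48
eef_pos: [0.5024, -0.1979, 0.129]
tool_rot: [3.141, -0.0, 0.436]
force: [0.4, -0.4, 0.9]
width: 0.093
```

jog_arm([
  {"tx": -0.1, "ty": -0.2, "tz": 0, "rx": 0, "ry": 0, "rz": 0, "hand": 0},
  {"tx": -0.1, "ty": -0.2, "tz": -1, "rx": 0, "ry": 0, "rz": 0, "hand": 0},
  {"tx": -0.1, "ty": -0.2, "tz": -2, "rx": 0, "ry": 0, "rz": 0, "hand": 0},
  {"tx": -0.1, "ty": -0.2, "tz": -3, "rx": 0, "ry": 0, "rz": 0, "hand": 0},
  {"tx": -0.1, "ty": -0.2, "tz": -4, "rx": 0, "ry": 0, "rz": 0, "hand": 0},
  {"tx": -0.1, "ty": -0.2, "tz": -5, "rx": 0, "ry": 0, "rz": 0, "hand": 0},
  {"tx": -0.1, "ty": -0.2, "tz": -5.8, "rx": 0, "ry": 0, "rz": 0, "hand": 0},
  {"tx": -0.1, "ty": -0.2, "tz": -6.3, "rx": 0, "ry": 0, "rz": 0, "hand": 0},
  {"tx": -0.1, "ty": -0.2, "tz": -6.3, "rx": 0, "ry": 0, "rz": 0, "hand": 0},
  {"tx": -0.1, "ty": -0.2, "tz": -6.3, "rx": 0, "ry": 0, "rz": 0, "hand": 0},
])

```text
t: 4.32
eef_pos: [0.5013, -0.2001, 0.0657]
tool_rot: [3.142, 0.0, 0.436]
force: [0.5, -0.7, 1.1]
width: 0.0929
```

Run:
```python
from h import *
import pickle
for i in range(4):
    o=bot.get_obs();print(o["t"],o["eef_pos"].round(4),o["tool_rot"].round(4),o["force"].round(2),o["moment"].round(2))
    c=bot.camera("wrist")
pickle.dump(c,open("w2.pkl","wb"))
cv2.imwrite("pics/w2.png",c["pixels"])
```

```text
4.3167 [ 0.5013 -0.2001  0.0657] [3.1416e+00 2.0000e-04 4.3600e-01] [ 0.49 -0.73  1.05] [0.   0.16 0.01]
4.3667 [ 0.5015 -0.2001  0.0661] [ 3.1411e+00 -2.0000e-04  4.3610e-01] [ 0.12 -0.96 -0.36] [-0.07  0.11  0.02]
4.4167 [ 0.5016 -0.2001  0.0663] [ 3.1408e+00 -6.0000e-04  4.3610e-01] [ 0.   -0.64 -0.6 ] [-0.07  0.14 -0.03]
4.4667 [ 0.5017 -0.2001  0.0664] [ 3.1407e+00 -8.0000e-04  4.3630e-01] [ 0.71 -0.26  0.7 ] [-0.07  0.07 -0.03]
```

View pics/w2.png

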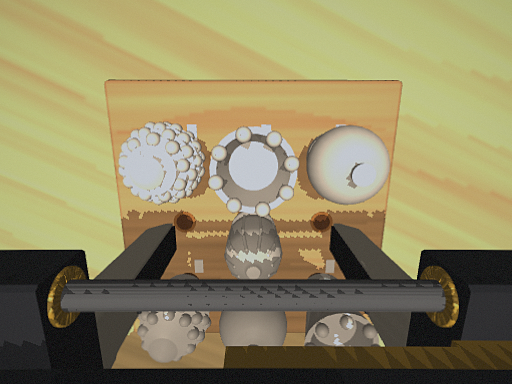

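The fingers straddle the bud at (254,247), with clear space on both sides. Closing the gripper.

jog_arm([
  {"tx": 0, "ty": 0, "tz": 0, "rx": 0, "ry": 0, "rz": 0, "hand": 0.3},
  {"tx": 0, "ty": 0, "tz": 0, "rx": 0, "ry": 0, "rz": 0, "hand": 0.5},
  {"tx": 0, "ty": 0, "tz": 0, "rx": 0, "ry": 0, "rz": 0, "hand": 0.6},
  {"tx": 0, "ty": 0, "tz": 0, "rx": 0, "ry": 0, "rz": 0, "hand": 0.7},
  {"tx": 0, "ty": 0, "tz": 0, "rx": 0, "ry": 0, "rz": 0, "hand": 0.8},
  {"tx": 0, "ty": 0, "tz": 0, "rx": 0, "ry": 0, "rz": 0, "hand": 1},
  {"tx": 0, "ty": 0, "tz": 0, "rx": 0, "ry": 0, "rz": 0, "hand": 1},
  {"tx": 0, "ty": 0, "tz": 0, "rx": 0, "ry": 0, "rz": 0, "hand": 1},
  {"tx": 0, "ty": 0, "tz": 0, "rx": 0, "ry": 0, "rz": 0, "hand": 1},
  {"tx": 0, "ty": 0, "tz": 0, "rx": 0, "ry": 0, "rz": 0, "hand": 1},
])

```text
t: 5.35
eef_pos: [0.5017, -0.2, 0.0664]
tool_rot: [3.141, -0.001, 0.436]
force: [0.2, -0.9, -0.7]
width: 0.0308
```

```bash
cat > o.py <<'E'
from h import *
F=[];M=[]
for i in range(3):
    o=bot.get_obs();F.append(o["force"]);M.append(o["moment"]);bot.camera("side")
print(o["t"],o["eef_pos"].round(4),o["tool_rot"].round(4),np.mean(F,0).round(2),np.mean(M,0).round(2),o["width"])
E
python3 o.py
```

```text
5.45 [ 0.5018 -0.2001  0.0664] [ 3.1405e+00 -9.0000e-04  4.3630e-01] [ 0.29 -0.25 -0.17] [-0.07  0.12  0.02] 0.02912576738112684
```

jog_arm([
  {"tx": 0, "ty": 0, "tz": 0.05, "rx": 0, "ry": 0, "rz": 0.075, "hand": 1},
  {"tx": 0, "ty": 0, "tz": 0.1, "rx": 0, "ry": 0, "rz": 0.15, "hand": 1},
  {"tx": 0, "ty": 0, "tz": 0.1, "rx": 0, "ry": 0, "rz": 0.225, "hand": 1},
  {"tx": 0, "ty": 0, "tz": 0.1, "rx": 0, "ry": 0, "rz": 0.3, "hand": 1},
  {"tx": 0, "ty": 0, "tz": 0.1, "rx": 0, "ry": 0, "rz": 0.225, "hand": 1},
  {"tx": 0, "ty": 0, "tz": 0.1, "rx": 0, "ry": 0, "rz": 0.15, "hand": 1},
  {"tx": 0, "ty": 0, "tz": 0.1, "rx": 0, "ry": 0, "rz": 0.075, "hand": 1},
  {"tx": 0, "ty": 0, "tz": 0.1, "rx": 0, "ry": 0, "rz": 0, "hand": 1},
  {"tx": 0, "ty": 0, "tz": 0.1, "rx": 0, "ry": 0, "rz": -0.075, "hand": 1},
  {"tx": 0, "ty": 0, "tz": 0.1, "rx": 0, "ry": 0, "rz": -0.15, "hand": 1},
])

```text
t: 6.33
eef_pos: [0.5017, -0.1999, 0.0674]
tool_rot: [3.141, -0.001, 0.283]
force: [-0.4, -0.7, -1.1]
width: 0.0292
```

```bash
python3 o.py
```

```text
6.4333 [ 0.5018 -0.2     0.0674] [ 3.1404e+00 -6.0000e-04  2.8530e-01] [-0.15  0.35  0.42] [-0.06  0.19  0.08] 0.028955329582320777
```

```bash
cat > chk.py <<'E'
from h import *
import sys,pickle
def chk(c):
    P=cloud(c);m=(P[...,2]>.036)&(P[...,2]<.05);m[250:]=0
    R=np.array([[np.cos(.4315),np.sin(.4315)],[-np.sin(.4315),np.cos(.4315)]])
    q=(P[...,:2]-[.5014,-.2])@R.T   # board coordinates
    m&=(abs(q)<.11).all(-1)
    # far edge (+x): max x per y-bin -> line; side edges
    q=q[m];b=[];
    for y in np.arange(-.08,.081,.005):
        s=q[abs(q[:,1]-y)<.0025]
        if len(s)>3:b.append((y,s[:,0].max()))
    b=np.array(b);f=np.polyfit(b[:,0],b[:,1],1)
    print("far edge mm",(f[1]*1000).round(2),"yaw change",(-f[0]).round(4),"y range",q[:,1].min().round(4),q[:,1].max().round(4),"top z",np.median(P[m][:,2]).round(4))
if __name__=="__main__":
    chk(pickle.load(open("w2.pkl","rb")))
    c=bot.camera("wrist");chk(c);cv2.imwrite("pics/%s.png"%sys.argv[1],c["pixels"])
    o=bot.get_obs();print(o["t"],o["eef_pos"].round(4),o["tool_rot"].round(3),o["force"].round(2))
E
python3 chk.py w3
```

```text
far edge mm 89.82 yaw change 0.0046 y range -0.0898 0.0899 top z 0.0433
far edge mm 90.17 yaw change 0.0032 y range -0.0902 0.0898 top z 0.0433
6.5333 [ 0.5018 -0.2     0.0674] [ 3.14e+00 -1.00e-03  2.89e-01] [-0.08  0.07 -0.16]
```

View pics/w3.png

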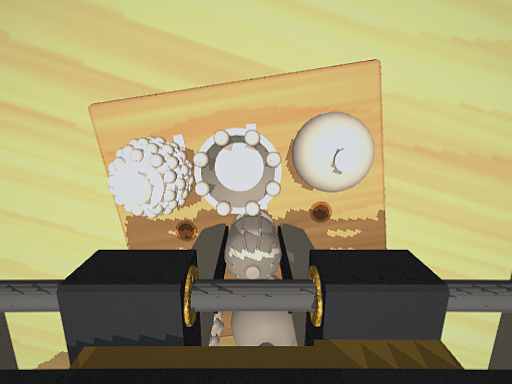

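The board hasn't moved (far edge and yaw unchanged) and the bud has crept about 1 mm. I'll keep twisting with a gentle rising pull.

jog_arm([
  {"tx": 0, "ty": 0, "tz": 0.05, "rx": 0, "ry": 0, "rz": -0.08, "hand": 1},
  {"tx": 0, "ty": 0, "tz": 0.1, "rx": 0, "ry": 0, "rz": -0.15, "hand": 1},
  {"tx": 0, "ty": 0, "tz": 0.1, "rx": 0, "ry": 0, "rz": -0.075, "hand": 1},
  {"tx": 0, "ty": 0, "tz": 0.12, "rx": 0, "ry": 0, "rz": 0, "hand": 1},
  {"tx": 0, "ty": 0, "tz": 0.14, "rx": 0, "ry": 0, "rz": 0.075, "hand": 1},
  {"tx": 0, "ty": 0, "tz": 0.16, "rx": 0, "ry": 0, "rz": 0.15, "hand": 1},
  {"tx": 0, "ty": 0, "tz": 0.18, "rx": 0, "ry": 0, "rz": 0.225, "hand": 1},
  {"tx": 0, "ty": 0, "tz": 0.2, "rx": 0, "ry": 0, "rz": 0.3, "hand": 1},
  {"tx": 0, "ty": 0, "tz": 0.22, "rx": 0, "ry": 0, "rz": 0.375, "hand": 1},
  {"tx": 0, "ty": 0, "tz": 0.24, "rx": 0, "ry": 0, "rz": 0.45, "hand": 1},
])

```text
t: 7.37
eef_pos: [0.5017, -0.2004, 0.0697]
tool_rot: [3.14, -0.0, 0.745]
force: [0.2, -1.7, -4.6]
width: 0.0291
```

```bash
python3 chk.py w4
```

```text
far edge mm 89.82 yaw change 0.0046 y range -0.0898 0.0899 top z 0.0433
far edge mm 89.86 yaw change -0.0116 y range -0.0907 0.0904 top z 0.0433
7.4167 [ 0.5016 -0.2004  0.0698] [ 3.14e+00 -1.00e-03  7.50e-01] [ 0.63 -0.9  -2.77]
```

jog_arm([
  {"tx": 0, "ty": 0.02, "tz": 0, "rx": 0, "ry": 0, "rz": -0.07, "hand": 1},
  {"tx": 0, "ty": 0.02, "tz": 0.02, "rx": 0, "ry": 0, "rz": -0.14, "hand": 1},
  {"tx": 0, "ty": 0.02, "tz": 0.05, "rx": 0, "ry": 0, "rz": -0.21, "hand": 1},
  {"tx": 0, "ty": 0.02, "tz": 0.07, "rx": 0, "ry": 0, "rz": -0.28, "hand": 1},
  {"tx": 0, "ty": 0.02, "tz": 0.09, "rx": 0, "ry": 0, "rz": -0.35, "hand": 1},
  {"tx": 0, "ty": 0.02, "tz": 0.11, "rx": 0, "ry": 0, "rz": -0.42, "hand": 1},
  {"tx": 0, "ty": 0.02, "tz": 0.13, "rx": 0, "ry": 0, "rz": -0.49, "hand": 1},
  {"tx": 0, "ty": 0.02, "tz": 0.15, "rx": 0, "ry": 0, "rz": -0.56, "hand": 1},
  {"tx": 0, "ty": 0.02, "tz": 0.17, "rx": 0, "ry": 0, "rz": -0.61, "hand": 1},
  {"tx": 0, "ty": 0.02, "tz": 0.17, "rx": 0, "ry": 0, "rz": -0.61, "hand": 1},
])

```text
t: 8.25
eef_pos: [0.5014, -0.1997, 0.0711]
tool_rot: [3.141, 0.0, 0.138]
force: [0.3, 0.5, -5.9]
width: 0.0293
```

```bash
python3 chk.py w5
```

```text
far edge mm 89.82 yaw change 0.0046 y range -0.0898 0.0899 top z 0.0433
far edge mm 89.89 yaw change -0.012 y range -0.0914 0.0893 top z 0.0433
8.3 [ 0.5014 -0.1997  0.0711] [3.141 0.    0.141] [ 1.91  1.68 -6.53]
```

jog_arm([
  {"tx": 0.02, "ty": -0.01, "tz": -0.02, "rx": 0, "ry": 0, "rz": 0.07, "hand": 1},
  {"tx": 0.02, "ty": -0.02, "tz": -0.02, "rx": 0, "ry": 0, "rz": 0.14, "hand": 1},
  {"tx": 0.02, "ty": -0.02, "tz": 0, "rx": 0, "ry": 0, "rz": 0.21, "hand": 1},
  {"tx": 0.02, "ty": -0.02, "tz": 0.02, "rx": 0, "ry": 0, "rz": 0.28, "hand": 1},
  {"tx": 0.02, "ty": -0.02, "tz": 0.04, "rx": 0, "ry": 0, "rz": 0.35, "hand": 1},
  {"tx": 0.02, "ty": -0.02, "tz": 0.06, "rx": 0, "ry": 0, "rz": 0.42, "hand": 1},
  {"tx": 0.02, "ty": -0.02, "tz": 0.08, "rx": 0, "ry": 0, "rz": 0.49, "hand": 1},
  {"tx": 0.02, "ty": -0.02, "tz": 0.1, "rx": 0, "ry": 0, "rz": 0.56, "hand": 1},
  {"tx": 0.02, "ty": -0.02, "tz": 0.12, "rx": 0, "ry": 0, "rz": 0.6, "hand": 1},
  {"tx": 0.02, "ty": -0.02, "tz": 0.12, "rx": 0, "ry": 0, "rz": 0.6, "hand": 1},
])

```text
t: 9.13
eef_pos: [0.5017, -0.2004, 0.0724]
tool_rot: [3.14, 0.0, 0.744]
force: [-0.2, -2.2, -4.4]
width: 0.0295
```

jog_arm([
  {"tx": 0, "ty": 0.02, "tz": 0, "rx": 0, "ry": 0, "rz": -0.07, "hand": 1},
  {"tx": 0, "ty": 0.03, "tz": 0, "rx": 0, "ry": 0, "rz": -0.14, "hand": 1},
  {"tx": 0, "ty": 0.03, "tz": 0.02, "rx": 0, "ry": 0, "rz": -0.21, "hand": 1},
  {"tx": 0, "ty": 0.03, "tz": 0.04, "rx": 0, "ry": 0, "rz": -0.28, "hand": 1},
  {"tx": 0, "ty": 0.03, "tz": 0.06, "rx": 0, "ry": 0, "rz": -0.35, "hand": 1},
  {"tx": 0, "ty": 0.03, "tz": 0.08, "rx": 0, "ry": 0, "rz": -0.42, "hand": 1},
  {"tx": 0, "ty": 0.03, "tz": 0.1, "rx": 0, "ry": 0, "rz": -0.49, "hand": 1},
  {"tx": 0, "ty": 0.03, "tz": 0.12, "rx": 0, "ry": 0, "rz": -0.56, "hand": 1},
  {"tx": 0, "ty": 0.03, "tz": 0.14, "rx": 0, "ry": 0, "rz": -0.61, "hand": 1},
  {"tx": 0, "ty": 0.03, "tz": 0.14, "rx": 0, "ry": 0, "rz": -0.61, "hand": 1},
])

```text
t: 9.97
eef_pos: [0.5013, -0.1994, 0.0735]
tool_rot: [3.141, 0.001, 0.132]
force: [0.4, 1.8, -4.3]
width: 0.0292
```

```bash
python3 chk.py w6
```

```text
far edge mm 89.82 yaw change 0.0046 y range -0.0898 0.0899 top z 0.0433
far edge mm 89.92 yaw change -0.0126 y range -0.0912 0.0892 top z 0.0433
10.0167 [ 0.5014 -0.1994  0.0736] [3.141e+00 1.000e-03 1.350e-01] [ 0.3   1.45 -5.4 ]
```

View pics/w6.png

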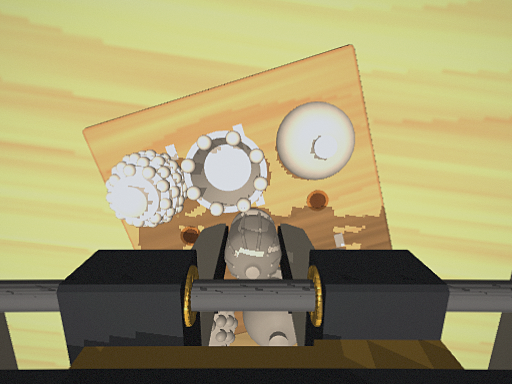

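The bud sits in the same place in the image (254,240), so it isn't slipping in the fingers, and the board is steady. Continuing.

jog_arm([
  {"tx": 0.02, "ty": -0.03, "tz": 0, "rx": 0, "ry": 0, "rz": 0.07, "hand": 1},
  {"tx": 0.02, "ty": -0.05, "tz": 0, "rx": 0, "ry": 0, "rz": 0.14, "hand": 1},
  {"tx": 0.02, "ty": -0.05, "tz": 0.02, "rx": 0, "ry": 0, "rz": 0.21, "hand": 1},
  {"tx": 0.02, "ty": -0.05, "tz": 0.04, "rx": 0, "ry": 0, "rz": 0.28, "hand": 1},
  {"tx": 0.02, "ty": -0.05, "tz": 0.06, "rx": 0, "ry": 0, "rz": 0.35, "hand": 1},
  {"tx": 0.02, "ty": -0.05, "tz": 0.08, "rx": 0, "ry": 0, "rz": 0.42, "hand": 1},
  {"tx": 0.02, "ty": -0.05, "tz": 0.1, "rx": 0, "ry": 0, "rz": 0.49, "hand": 1},
  {"tx": 0.02, "ty": -0.05, "tz": 0.12, "rx": 0, "ry": 0, "rz": 0.56, "hand": 1},
  {"tx": 0.02, "ty": -0.05, "tz": 0.14, "rx": 0, "ry": 0, "rz": 0.6, "hand": 1},
  {"tx": 0.02, "ty": -0.05, "tz": 0.14, "rx": 0, "ry": 0, "rz": 0.6, "hand": 1},
])

```text
t: 10.85
eef_pos: [0.5017, -0.2004, 0.0753]
tool_rot: [3.14, 0.0, 0.738]
force: [-0.3, -0.2, -2.0]
width: 0.0295
```

jog_arm([
  {"tx": 0, "ty": 0.02, "tz": 0, "rx": 0, "ry": 0, "rz": -0.07, "hand": 1},
  {"tx": 0, "ty": 0.02, "tz": 0, "rx": 0, "ry": 0, "rz": -0.14, "hand": 1},
  {"tx": 0, "ty": 0.02, "tz": 0.02, "rx": 0, "ry": 0, "rz": -0.21, "hand": 1},
  {"tx": 0, "ty": 0.02, "tz": 0.04, "rx": 0, "ry": 0, "rz": -0.28, "hand": 1},
  {"tx": 0, "ty": 0.02, "tz": 0.06, "rx": 0, "ry": 0, "rz": -0.35, "hand": 1},
  {"tx": 0, "ty": 0.02, "tz": 0.08, "rx": 0, "ry": 0, "rz": -0.42, "hand": 1},
  {"tx": 0, "ty": 0.02, "tz": 0.1, "rx": 0, "ry": 0, "rz": -0.49, "hand": 1},
  {"tx": 0, "ty": 0.02, "tz": 0.12, "rx": 0, "ry": 0, "rz": -0.56, "hand": 1},
  {"tx": 0, "ty": 0.02, "tz": 0.14, "rx": 0, "ry": 0, "rz": -0.61, "hand": 1},
  {"tx": 0, "ty": 0.02, "tz": 0.14, "rx": 0, "ry": 0, "rz": -0.61, "hand": 1},
])

```text
t: 11.68
eef_pos: [0.5013, -0.1996, 0.0764]
tool_rot: [3.141, 0.001, 0.126]
force: [-0.8, 1.1, -4.7]
width: 0.0296
```

Force is still in range. The bud has risen about 10 mm.

jog_arm([
  {"tx": 0.02, "ty": -0.02, "tz": 0, "rx": 0, "ry": 0, "rz": 0.07, "hand": 1},
  {"tx": 0.02, "ty": -0.04, "tz": 0, "rx": 0, "ry": 0, "rz": 0.14, "hand": 1},
  {"tx": 0.02, "ty": -0.04, "tz": 0.02, "rx": 0, "ry": 0, "rz": 0.21, "hand": 1},
  {"tx": 0.02, "ty": -0.04, "tz": 0.04, "rx": 0, "ry": 0, "rz": 0.28, "hand": 1},
  {"tx": 0.02, "ty": -0.04, "tz": 0.06, "rx": 0, "ry": 0, "rz": 0.35, "hand": 1},
  {"tx": 0.02, "ty": -0.04, "tz": 0.08, "rx": 0, "ry": 0, "rz": 0.42, "hand": 1},
  {"tx": 0.02, "ty": -0.04, "tz": 0.1, "rx": 0, "ry": 0, "rz": 0.49, "hand": 1},
  {"tx": 0.02, "ty": -0.04, "tz": 0.12, "rx": 0, "ry": 0, "rz": 0.56, "hand": 1},
  {"tx": 0.02, "ty": -0.04, "tz": 0.14, "rx": 0, "ry": 0, "rz": 0.61, "hand": 1},
  {"tx": 0.02, "ty": -0.04, "tz": 0.14, "rx": 0, "ry": 0, "rz": 0.61, "hand": 1},
])

```text
t: 12.52
eef_pos: [0.5017, -0.2005, 0.0782]
tool_rot: [3.14, 0.001, 0.739]
force: [-0.1, 0.3, -0.8]
width: 0.0291
```

```bash
python3 chk.py w7
```

```text
far edge mm 89.82 yaw change 0.0046 y range -0.0898 0.0899 top z 0.0433
far edge mm 89.85 yaw change -0.0116 y range -0.0907 0.0905 top z 0.0433
12.5667 [ 0.5018 -0.2004  0.0781] [3.14e+00 1.00e-03 7.36e-01] [-0.2  -0.24 -0.29]
```

jog_arm([
  {"tx": 0, "ty": 0.02, "tz": 0, "rx": 0, "ry": 0, "rz": -0.07, "hand": 1},
  {"tx": 0, "ty": 0.02, "tz": 0, "rx": 0, "ry": 0, "rz": -0.14, "hand": 1},
  {"tx": 0, "ty": 0.02, "tz": 0.02, "rx": 0, "ry": 0, "rz": -0.21, "hand": 1},
  {"tx": 0, "ty": 0.02, "tz": 0.04, "rx": 0, "ry": 0, "rz": -0.28, "hand": 1},
  {"tx": 0, "ty": 0.02, "tz": 0.06, "rx": 0, "ry": 0, "rz": -0.35, "hand": 1},
  {"tx": 0, "ty": 0.02, "tz": 0.08, "rx": 0, "ry": 0, "rz": -0.42, "hand": 1},
  {"tx": 0, "ty": 0.02, "tz": 0.1, "rx": 0, "ry": 0, "rz": -0.49, "hand": 1},
  {"tx": 0, "ty": 0.02, "tz": 0.12, "rx": 0, "ry": 0, "rz": -0.56, "hand": 1},
  {"tx": 0, "ty": 0.02, "tz": 0.14, "rx": 0, "ry": 0, "rz": -0.61, "hand": 1},
  {"tx": 0, "ty": 0.02, "tz": 0.14, "rx": 0, "ry": 0, "rz": -0.61, "hand": 1},
])

```text
t: 13.4
eef_pos: [0.502, -0.2, 0.0796]
tool_rot: [3.14, 0.0, 0.123]
force: [-0.2, 1.3, 0.7]
width: 0.0293
```

jog_arm([
  {"tx": 0, "ty": 0, "tz": 0.02, "rx": 0, "ry": 0, "rz": 0.07, "hand": 1},
  {"tx": 0, "ty": 0, "tz": 0.04, "rx": 0, "ry": 0, "rz": 0.14, "hand": 1},
  {"tx": 0, "ty": 0, "tz": 0.06, "rx": 0, "ry": 0, "rz": 0.21, "hand": 1},
  {"tx": 0, "ty": 0, "tz": 0.08, "rx": 0, "ry": 0, "rz": 0.28, "hand": 1},
  {"tx": 0, "ty": 0, "tz": 0.1, "rx": 0, "ry": 0, "rz": 0.35, "hand": 1},
  {"tx": 0, "ty": 0, "tz": 0.12, "rx": 0, "ry": 0, "rz": 0.42, "hand": 1},
  {"tx": 0, "ty": 0, "tz": 0.14, "rx": 0, "ry": 0, "rz": 0.49, "hand": 1},
  {"tx": 0, "ty": 0, "tz": 0.16, "rx": 0, "ry": 0, "rz": 0.56, "hand": 1},
  {"tx": 0, "ty": 0, "tz": 0.18, "rx": 0, "ry": 0, "rz": 0.61, "hand": 1},
  {"tx": 0, "ty": 0, "tz": 0.18, "rx": 0, "ry": 0, "rz": 0.61, "hand": 1},
])

```text
t: 14.23
eef_pos: [0.5023, -0.2004, 0.0817]
tool_rot: [3.139, -0.0, 0.736]
force: [0.1, 0.5, -0.6]
width: 0.0295
```

jog_arm([
  {"tx": 0, "ty": 0, "tz": 0.02, "rx": 0, "ry": 0, "rz": -0.07, "hand": 1},
  {"tx": 0, "ty": 0, "tz": 0.05, "rx": 0, "ry": 0, "rz": -0.14, "hand": 1},
  {"tx": 0, "ty": 0, "tz": 0.08, "rx": 0, "ry": 0, "rz": -0.21, "hand": 1},
  {"tx": 0, "ty": 0, "tz": 0.11, "rx": 0, "ry": 0, "rz": -0.28, "hand": 1},
  {"tx": 0, "ty": 0, "tz": 0.14, "rx": 0, "ry": 0, "rz": -0.3, "hand": 1},
  {"tx": 0, "ty": 0, "tz": 0.17, "rx": 0, "ry": 0, "rz": -0.3, "hand": 1},
  {"tx": 0, "ty": 0, "tz": 0.2, "rx": 0, "ry": 0, "rz": -0.3, "hand": 1},
  {"tx": 0, "ty": 0, "tz": 0.23, "rx": 0, "ry": 0, "rz": -0.3, "hand": 1},
  {"tx": 0, "ty": 0, "tz": 0.26, "rx": 0, "ry": 0, "rz": -0.3, "hand": 1},
  {"tx": 0, "ty": 0, "tz": 0.3, "rx": 0, "ry": 0, "rz": -0.3, "hand": 1},
])

```text
t: 15.07
eef_pos: [0.5023, -0.2005, 0.0848]
tool_rot: [3.139, -0.0, 0.436]
force: [0.8, -0.3, -0.5]
width: 0.0292
```

```bash
python3 chk.py w8
```

```text
far edge mm 89.82 yaw change 0.0046 y range -0.0898 0.0899 top z 0.0433
far edge mm 89.63 yaw change -0.0121 y range -0.0907 0.0907 top z 0.0433
15.1167 [ 0.5023 -0.2005  0.0849] [ 3.139 -0.     0.436] [ 0.56  0.06 -1.3 ]
```

The bud is free: it has risen 18 mm and the force is back to its own weight. Lifting straight up.

jog_arm([
  {"tx": 0, "ty": 0, "tz": 0.5, "rx": 0, "ry": 0, "rz": 0, "hand": 1},
  {"tx": 0, "ty": 0, "tz": 1.2, "rx": 0, "ry": 0, "rz": 0, "hand": 1},
  {"tx": 0, "ty": 0, "tz": 2, "rx": 0, "ry": 0, "rz": 0, "hand": 1},
  {"tx": 0, "ty": 0, "tz": 3.5, "rx": 0, "ry": 0, "rz": 0, "hand": 1},
  {"tx": 0, "ty": 0, "tz": 5, "rx": 0, "ry": 0, "rz": 0, "hand": 1},
  {"tx": 0, "ty": 0, "tz": 6.5, "rx": 0, "ry": 0, "rz": 0, "hand": 1},
  {"tx": 0, "ty": 0, "tz": 8.5, "rx": 0, "ry": 0, "rz": 0, "hand": 1},
  {"tx": 0, "ty": 0, "tz": 10.5, "rx": 0, "ry": 0, "rz": 0, "hand": 1},
  {"tx": 0, "ty": 0, "tz": 12, "rx": 0, "ry": 0, "rz": 0, "hand": 1},
  {"tx": 0, "ty": 0, "tz": 12, "rx": 0, "ry": 0, "rz": 0, "hand": 1},
])

```text
t: 15.95
eef_pos: [0.5035, -0.2013, 0.2081]
tool_rot: [3.136, -0.004, 0.436]
force: [-0.2, -0.5, -0.7]
width: 0.0298
```

Run:
```python
from h import *
import pickle
o=bot.get_obs();print(o["t"],o["eef_pos"],o["q"].round(2))
c=bot.camera("wrist");cs=bot.camera("side")
cv2.imwrite("pics/w9.png",np.hstack([cv2.resize(c["pixels"],(400,300)),cv2.resize(cs["pixels"][130:330,130:400],(400,300))]))
im=c["pixels"].astype(int)
def proj(p):
    q=c["world_to_cam"]@np.r_[p,1];s=q[:2]/q[2];s=s*(1+c["k1"]*(s@s));return (s*K(c)+[c["cx"],c["cy"]])
for p in [(.4819,-.1583,.044),(.5209,-.2418,.044)]:
    u0,v0=proj(p).astype(int);print(u0,v0)
    w=im.sum(2)[v0-12:v0+13,u0-12:u0+13];m=w<np.median(w)*.6
    n,l,s,ce=cv2.connectedComponentsWithStats(m.astype(np.uint8))
    for i in range(1,n):
        if s[i,4]>15: print(s[i,4],onplane(c,[ce[i]+[u0-12,v0-12]],.044)[0].round(4))
```

```text
15.95 [ 0.50346284 -0.20132423  0.20814547] [-0.22  0.47  0.71  2.06 -0.45  0.75 -0.36]
209 178
75 [ 0.4823 -0.1582  0.044 ]
290 178
75 [ 0.5197 -0.2422  0.044 ]
```

View pics/w9.png

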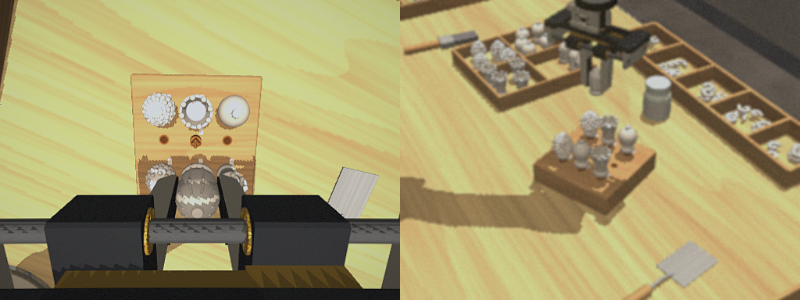

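The bud is in the gripper, the empty peg shows at (195,140), and the board holes are within 1.3 mm of where they were. Carrying it to the tray.

jog_arm([
  {"tx": 0.4, "ty": 1.5, "tz": 0, "rx": 0, "ry": 0, "rz": -0.02, "hand": 1},
  {"tx": 1.2, "ty": 4.5, "tz": 0, "rx": 0, "ry": 0, "rz": -0.06, "hand": 1},
  {"tx": 2, "ty": 8, "tz": 0, "rx": 0, "ry": 0, "rz": -0.1, "hand": 1},
  {"tx": 2.9, "ty": 11.5, "tz": 0, "rx": 0, "ry": 0, "rz": -0.14, "hand": 1},
  {"tx": 3.8, "ty": 15, "tz": 0, "rx": 0, "ry": 0, "rz": -0.18, "hand": 1},
  {"tx": 4.6, "ty": 18.5, "tz": 0, "rx": 0, "ry": 0, "rz": -0.22, "hand": 1},
  {"tx": 5.3, "ty": 21.5, "tz": 0, "rx": 0, "ry": 0, "rz": -0.26, "hand": 1},
  {"tx": 5.8, "ty": 23.5, "tz": 0, "rx": 0, "ry": 0, "rz": -0.3, "hand": 1},
  {"tx": 6, "ty": 24.5, "tz": 0, "rx": 0, "ry": 0, "rz": -0.34, "hand": 1},
  {"tx": 6, "ty": 25, "tz": 0, "rx": 0, "ry": 0, "rz": -0.377, "hand": 1},
])

```text
t: 16.88
eef_pos: [0.5624, 0.0523, 0.204]
tool_rot: [3.138, 0.0, 0.061]
force: [0.2, -0.3, -0.5]
width: 0.0293
```

Run:
```python
from h import *
o=bot.get_obs();print(o["t"],o["eef_pos"],o["tool_rot"],o["q"].round(2))
c=bot.camera("wrist");P=cloud(c)
cv2.imwrite("pics/w10.png",c["pixels"])
# project predicted targets
def proj(p):
    q=c["world_to_cam"]@np.r_[p,1];s=q[:2]/q[2];s=s*(1+c["k1"]*(s@s));return (s*K(c)+[c["cx"],c["cy"]]).round()
for p in [(.5995,.183,.006),(.693,.120,.04),(.423,.104,.04)]: print(proj(p))
m=(P[...,2]>.03)&(P[...,2]<.048)&(P[...,0]>.35)&(P[...,0]<.75)&(P[...,1]>.08)&(P[...,1]<.45)
# -y wall (right outer edge): min y per x-bin ; +x wall: max x per y-bin
q=P[m];print(len(q))
for ax,lo,hi,f in((0,.43,.68,np.min),(1,.13,.38,np.max)):
    b=[(x,f(s[:,1-ax])) for x in np.arange(lo,hi,.005) if len(s:=q[abs(q[:,ax]-x)<.0025])>3]
    b=np.array(b); print(ax,len(b),b[:3].round(3).tolist(),b[-3:].round(3).tolist(),np.polyfit(b[:,0],b[:,1],1).round(4),np.median(np.diff(b[:,1])/np.diff(b[:,0])))
```

```text
16.8833 [0.56235762 0.05232388 0.20399228] [3.13793326e+00 1.17004896e-04 6.09416028e-02] [-0.76  0.55  0.85  2.02 -0.57  0.82 -1.09]
[144. 134.]
[192.  46.]
[204. 284.]
12491
0 50 [[0.435, 0.265], [0.44, 0.262], [0.445, 0.26]] [[0.67, 0.116], [0.675, 0.116], [0.68, 0.116]] [-0.422   0.3684] 0.045146114125733515
1 47 [[0.13, 0.691], [0.135, 0.691], [0.14, 0.69]] [[0.35, 0.415], [0.355, 0.414], [0.36, 0.414]] [-0.7618  0.8384] -0.06930576211681133
```

View pics/w10.png

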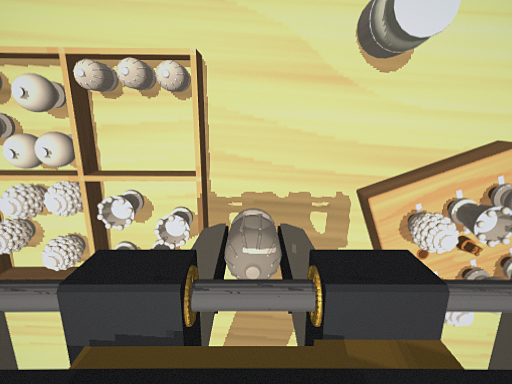

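The compartment's free area, around pixel (140,130), matches the predicted target to about 2 mm. The target is now (0.598, 0.181).

jog_arm([
  {"tx": 0.6, "ty": 2, "tz": 0, "rx": 0, "ry": 0, "rz": 0, "hand": 1},
  {"tx": 1.4, "ty": 5, "tz": 0, "rx": 0, "ry": 0, "rz": 0, "hand": 1},
  {"tx": 2.2, "ty": 8, "tz": 0, "rx": 0, "ry": 0, "rz": 0, "hand": 1},
  {"tx": 2.9, "ty": 10.5, "tz": 0, "rx": 0, "ry": 0, "rz": 0, "hand": 1},
  {"tx": 3.4, "ty": 12.2, "tz": 0, "rx": 0, "ry": 0, "rz": 0, "hand": 1},
  {"tx": 3.56, "ty": 12.87, "tz": -1, "rx": 0, "ry": 0, "rz": 0, "hand": 1},
  {"tx": 3.56, "ty": 12.87, "tz": -3, "rx": 0, "ry": 0, "rz": 0, "hand": 1},
  {"tx": 3.56, "ty": 12.87, "tz": -5, "rx": 0, "ry": 0, "rz": 0, "hand": 1},
  {"tx": 3.56, "ty": 12.87, "tz": -6.5, "rx": 0, "ry": 0, "rz": 0, "hand": 1},
  {"tx": 3.56, "ty": 12.87, "tz": -7, "rx": 0, "ry": 0, "rz": 0, "hand": 1},
])

```text
t: 17.77
eef_pos: [0.596, 0.1792, 0.131]
tool_rot: [3.136, 0.004, 0.057]
force: [0.6, 0.4, -0.4]
width: 0.0296
```

jog_arm([
  {"tx": 0.2, "ty": 0.2, "tz": -1.5, "rx": 0.005, "ry": -0.004, "rz": 0, "hand": 1},
  {"tx": 0.2, "ty": 0.2, "tz": -3, "rx": 0.005, "ry": -0.004, "rz": 0, "hand": 1},
  {"tx": 0.2, "ty": 0.2, "tz": -4.5, "rx": 0.005, "ry": -0.004, "rz": 0, "hand": 1},
  {"tx": 0.2, "ty": 0.2, "tz": -6, "rx": 0.005, "ry": -0.004, "rz": 0, "hand": 1},
  {"tx": 0.2, "ty": 0.2, "tz": -7.5, "rx": 0.005, "ry": -0.004, "rz": 0, "hand": 1},
  {"tx": 0.2, "ty": 0.2, "tz": -8.8, "rx": 0.005, "ry": -0.004, "rz": 0, "hand": 1},
  {"tx": 0.2, "ty": 0.2, "tz": -9.8, "rx": 0.005, "ry": -0.004, "rz": 0, "hand": 1},
  {"tx": 0.2, "ty": 0.2, "tz": -10.5, "rx": 0.005, "ry": -0.004, "rz": 0, "hand": 1},
  {"tx": 0.2, "ty": 0.2, "tz": -10.9, "rx": 0.005, "ry": -0.004, "rz": 0, "hand": 1},
  {"tx": 0.2, "ty": 0.2, "tz": -10.9, "rx": 0.005, "ry": -0.004, "rz": 0, "hand": 1},
])

```text
t: 18.6
eef_pos: [0.5978, 0.1809, 0.0215]
tool_rot: [3.141, 0.001, 0.057]
force: [-0.6, -1.1, -1.0]
width: 0.0291
```

Run:
```python
from h import *
for n in("wrist","side"):
    c=bot.camera(n);P=cloud(c)
    if n=="wrist":a=c["pixels"]
    else:b=c["pixels"]
o=bot.get_obs();print(o["t"],o["eef_pos"],o["tool_rot"],o["q"].round(2),o["force"])
cv2.imwrite("pics/w11.png",np.hstack([cv2.resize(a,(400,300)),cv2.resize(b[120:220,140:273],(400,300))]))
```

```text
18.7 [0.59826978 0.1810964  0.02238616] [ 3.14113203e+00 -4.56261704e-04  5.69362555e-02] [-0.76  0.83  0.6   1.99 -0.85  0.59 -1.08] [ 0.93610291  0.21337289 -0.7729971 ]
```

View pics/w11.png

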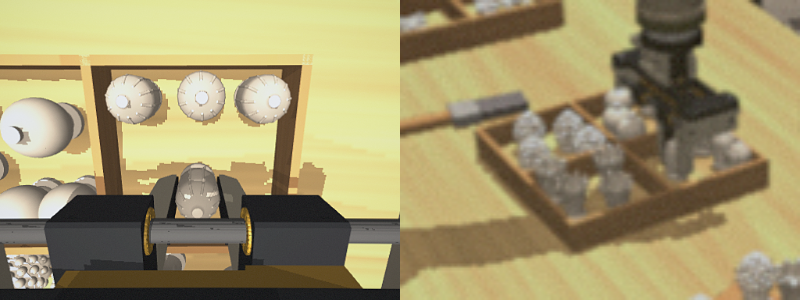

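The bud is in the free part of the compartment, facing the row of three. Lowering it the last 6 mm slowly.

jog_arm([
  {"tx": 0, "ty": 0, "tz": -0.08, "rx": 0, "ry": 0, "rz": 0, "hand": 1},
  {"tx": 0, "ty": 0, "tz": -0.16, "rx": 0, "ry": 0, "rz": 0, "hand": 1},
  {"tx": 0, "ty": 0, "tz": -0.24, "rx": 0, "ry": 0, "rz": 0, "hand": 1},
  {"tx": 0, "ty": 0, "tz": -0.32, "rx": 0, "ry": 0, "rz": 0, "hand": 1},
  {"tx": 0, "ty": 0, "tz": -0.38, "rx": 0, "ry": 0, "rz": 0, "hand": 1},
  {"tx": 0, "ty": 0, "tz": -0.44, "rx": 0, "ry": 0, "rz": 0, "hand": 1},
  {"tx": 0, "ty": 0, "tz": -0.5, "rx": 0, "ry": 0, "rz": 0, "hand": 1},
  {"tx": 0, "ty": 0, "tz": -0.53, "rx": 0, "ry": 0, "rz": 0, "hand": 1},
  {"tx": 0, "ty": 0, "tz": -0.55, "rx": 0, "ry": 0, "rz": 0, "hand": 1},
  {"tx": 0, "ty": 0, "tz": -0.55, "rx": 0, "ry": 0, "rz": 0, "hand": 1},
])

```text
t: 19.53
eef_pos: [0.5982, 0.181, 0.0168]
tool_rot: [3.141, -0.0, 0.057]
force: [0.3, -0.6, -0.1]
width: 0.0295
```

```bash
python3 o.py
```

```text
19.6333 [0.5983 0.181  0.0169] [ 3.1411e+00 -5.0000e-04  5.6900e-02] [-0.04 -0.09 -0.67] [-0.    0.16  0.04] 0.02949407630332459
```

jog_arm([
  {"tx": 0, "ty": 0, "tz": -0.02, "rx": 0, "ry": 0, "rz": 0, "hand": 1},
  {"tx": 0, "ty": 0, "tz": -0.04, "rx": 0, "ry": 0, "rz": 0, "hand": 1},
  {"tx": 0, "ty": 0, "tz": -0.06, "rx": 0, "ry": 0, "rz": 0, "hand": 1},
  {"tx": 0, "ty": 0, "tz": -0.08, "rx": 0, "ry": 0, "rz": 0, "hand": 1},
  {"tx": 0, "ty": 0, "tz": -0.1, "rx": 0, "ry": 0, "rz": 0, "hand": 1},
  {"tx": 0, "ty": 0, "tz": -0.12, "rx": 0, "ry": 0, "rz": 0, "hand": 1},
  {"tx": 0, "ty": 0, "tz": -0.12, "rx": 0, "ry": 0, "rz": 0, "hand": 1},
  {"tx": 0, "ty": 0, "tz": -0.12, "rx": 0, "ry": 0, "rz": 0, "hand": 1},
  {"tx": 0, "ty": 0, "tz": -0.12, "rx": 0, "ry": 0, "rz": 0, "hand": 1},
  {"tx": 0, "ty": 0, "tz": -0.12, "rx": 0, "ry": 0, "rz": 0, "hand": 1},
])

```text
t: 20.52
eef_pos: [0.5984, 0.181, 0.0164]
tool_rot: [-3.141, -0.001, 0.057]
force: [-1.8, 0.5, 8.9]
width: 0.0293
```

```bash
python3 o.py
```

```text
20.6167 [0.5984 0.181  0.0164] [-3.1415e+00 -9.0000e-04  5.6700e-02] [-2.37  0.05  8.66] [-0.02  0.63  0.01] 0.029599308505261508
```

The foot is on the floor (8.7 N upward). I'll relax the push and open gently, only partway to stay clear of the walls.

jog_arm([
  {"tx": 0, "ty": 0, "tz": 0, "rx": 0, "ry": 0, "rz": 0, "hand": 1},
  {"tx": 0, "ty": 0, "tz": 0, "rx": 0, "ry": 0, "rz": 0, "hand": 1},
  {"tx": 0, "ty": 0, "tz": 0, "rx": 0, "ry": 0, "rz": 0, "hand": 0.68},
  {"tx": 0, "ty": 0, "tz": 0, "rx": 0, "ry": 0, "rz": 0, "hand": 0.65},
  {"tx": 0, "ty": 0, "tz": 0, "rx": 0, "ry": 0, "rz": 0, "hand": 0.6},
  {"tx": 0, "ty": 0, "tz": 0, "rx": 0, "ry": 0, "rz": 0, "hand": 0.55},
  {"tx": 0, "ty": 0, "tz": 0, "rx": 0, "ry": 0, "rz": 0, "hand": 0.5},
  {"tx": 0, "ty": 0, "tz": 0, "rx": 0, "ry": 0, "rz": 0, "hand": 0.45},
  {"tx": 0, "ty": 0, "tz": 0, "rx": 0, "ry": 0, "rz": 0, "hand": 0.42},
  {"tx": 0, "ty": 0, "tz": 0, "rx": 0, "ry": 0, "rz": 0, "hand": 0.42},
])

```text
t: 21.5
eef_pos: [0.5984, 0.181, 0.0164]
tool_rot: [-3.142, -0.001, 0.057]
force: [-0.4, 1.7, -0.5]
width: 0.0539
```

```bash
python3 o.py
```

```text
21.6 [0.5984 0.181  0.0164] [-3.1415e+00 -9.0000e-04  5.6700e-02] [-0.35  0.81 -0.17] [-0.    0.14  0.  ] 0.0536919342802188
```

Released with 54 mm opening. Retreating straight up.

jog_arm([
  {"tx": 0, "ty": 0, "tz": 0.5, "rx": 0, "ry": 0, "rz": 0, "hand": 0.42},
  {"tx": 0, "ty": 0, "tz": 1.2, "rx": 0, "ry": 0, "rz": 0, "hand": 0.42},
  {"tx": 0, "ty": 0, "tz": 2.2, "rx": 0, "ry": 0, "rz": 0, "hand": 0.42},
  {"tx": 0, "ty": 0, "tz": 3.5, "rx": 0, "ry": 0, "rz": 0, "hand": 0.42},
  {"tx": 0, "ty": 0, "tz": 5, "rx": 0, "ry": 0, "rz": 0, "hand": 0.42},
  {"tx": 0, "ty": 0, "tz": 7, "rx": 0, "ry": 0, "rz": 0, "hand": 0.42},
  {"tx": 0, "ty": 0, "tz": 9.5, "rx": 0, "ry": 0, "rz": 0, "hand": 0.42},
  {"tx": 0, "ty": 0, "tz": 12, "rx": 0, "ry": 0, "rz": 0, "hand": 0.42},
  {"tx": 0, "ty": 0, "tz": 14, "rx": 0, "ry": 0, "rz": 0, "hand": 0.42},
  {"tx": 0, "ty": 0, "tz": 14, "rx": 0, "ry": 0, "rz": 0, "hand": 0.42},
])

```text
t: 22.48
eef_pos: [0.6004, 0.1809, 0.1615]
tool_rot: [-3.14, -0.007, 0.056]
force: [0.9, -0.8, 1.0]
width: 0.0537
```

Run:
```python
from h import *
import pickle
o=bot.get_obs();print(o["t"],o["eef_pos"],o["force"])
w=bot.camera("wrist");s=bot.camera("side");t=bot.camera("top")
H=np.zeros((600,800,3),np.uint8)
H[:300,:400]=cv2.resize(w["pixels"],(400,300));H[:300,400:]=cv2.resize(s["pixels"][120:220,140:273],(400,300),interpolation=2)
H[300:,:400]=cv2.resize(t["pixels"][172:247,245:345],(400,300),interpolation=2);H[300:,400:]=cv2.resize(s["pixels"][180:330,200:400],(400,300),interpolation=2)
cv2.imwrite("pics/fin.png",H)
P=cloud(t);m=(P[...,2]>.03)&(P[...,2]<.055);m[:170]=0;m[245:]=0;m[:,:255]=0;m[:,330:]=0
print(cv2.minAreaRect((P[m][:,:2]*1000).astype(np.float32)))
P=cloud(w);d=np.hypot(P[...,0]-.5984,P[...,1]-.181);q=P[(d<.03)&(P[...,2]>.02)&(P[...,2]<.075)]
print(len(q),q[:,2].max(),q[q[:,2]>.05].mean(0))
```

```text
22.4833 [0.60039906 0.18090872 0.16153033] [ 0.85731393 -0.75698668  1.03444082]
((501.52020263671875, -197.37741088867188), (180.36697387695312, 181.2826690673828), 23.81953239440918)
775 0.06119294119863422 [0.59913983 0.18037043 0.05438967]
```

View pics/fin.png

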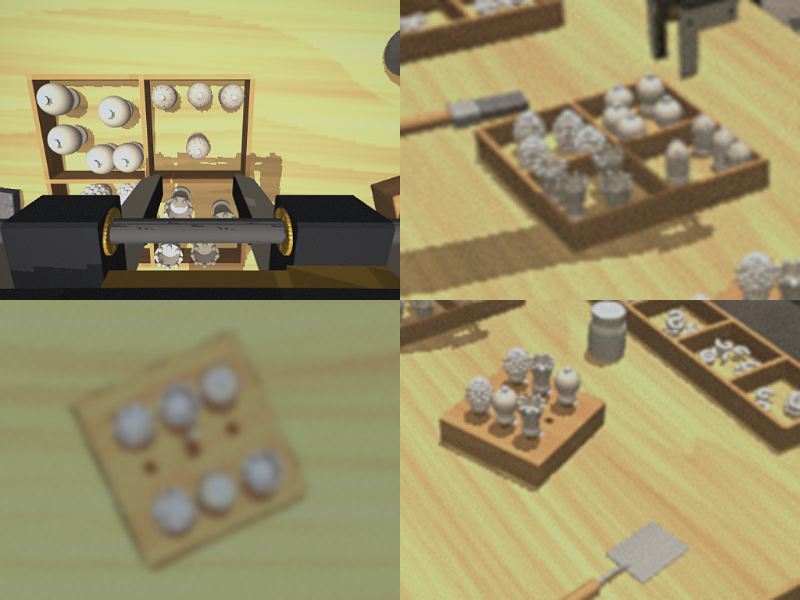

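The bud stands upright at (198,147) in the wrist panel, beside its row of three, with its top at 61 mm. All six neighbours are still on the board. Handing in.

```bash
python3 -c "
from workcell import bot
print(bot.close_job())"
```

```text
the job is handed in; nothing more can be done
None
```

The bud is standing upright in the buds' compartment of the sorting tray, and I handed the job in at about 22.6 s of the 64 s allowed. I gripped it through the two empty places and worked it off its peg with swings of about 0.3 rad each way, under a light pull. The bud was lowered until its foot touched the floor, then released.

- **Bud:** the last pictures show it near (0.599, 0.180), about 1–2 mm from the target. Its top is 61 mm above the bench, against 60 mm expected for a bud standing on the tray floor.
- **Forces:** most readings at the ends of the swings were between 1 and 6 N. One reached 6.5 N, just over the 6 N advised. The set-down push was about 9 N.
- **Board:** it was not quite untouched. It turned about 0.9° (0.016–0.02 rad) during the twisting, and its centre moved less than 1 mm.
- **Surroundings:** all six neighbours are still on their pegs. The jar and the palette knife look unmoved in the last picture. I didn't measure them separately or check the brush beyond seeing part of it.

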